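# Trap a relief panel on the carving board with a bench dog

## Robot

A 7-joint arm with a two-finger parallel gripper is mounted at the origin on the work surface. World frame = base frame: x ahead of the robot, y to its left, z up, the work surface at z = 0. Lengths are in m, angles in rad, forces in N, time in s.
With the tool pointing down it reaches from about 0.425 to 0.95 m from the base axis. Payload 4.7 kg.
Tool frame: the origin (TCP) lies midway between the tips of the shut fingers; the grasp point (between the pads) lies 19 mm behind it; z points along the fingers, y is the line along which they close (so a half turn about z gives the same grasp; the last joint's range is limited). The gripper opens to 85 mm and grips with 20 to 120 N. Pads are 22 mm wide; open, the fingers measure 114 mm over their backs; the gripper's body (76 mm by 85 mm) begins 54 mm behind the grasp point. The pads swing forward as they close: fully open they stand 13 mm farther back than shut.
Start: joints at [-1.149, 0.469, -0.049, 1.532, 0.024, 1.141, -0.082], TCP at [0.294, 0.608, 0.204] pointing down, gripper open.
Joint ranges: [-2.59, 2.59], [-0.33, 1.99], [-1.39, 1.29], [0.1, 2.45], [-1.04, 4.18], [0.21, 1.99], [-2.66, 2.66]. Speed limits (rad/s): [2.57, 2.57, 3.14, 3.14, 3.14, 3.14, 3.14].

## Interface

Orientations are given as a unit quaternion [w, x, y, z].
In Python, from workcell import telemetry, grab_frame, camera_params, r, masks_of gives the robot as it stands.
- The arm moves only by the tool step_arm, never from a script. Its argument "motion" is a list of rows, each a list of 2 entries, a list of its own where there are three numbers: the shift along the tool's x, y, z in m, then the turn about the tool's z in rad. In form: [[[x, y, z], spin], ...]. A call has 1 to 8 rows; each row shifts and turns the commanded pose from where the row before left it, along the tool's axes as they then stand; what a row does not reach is not made up. A row lasts 1/10 s, in which the tool goes at most 50 mm and 8.59 degrees, less where a joint would pass 70% of its speed; a pose out of reach is approached as far as the arm can. A call is refused whole if a number of a shift passes 0.05 or a number of a turn 0.15, either way. A call with a gripper value outside its range is refused whole. "jaw" is the closure, from -1 (fully open) to 1 (shut), set as the call begins (left out, the last holds). The fingers move at their own pace and stop on an object; the grip force is fixed at half the most. Time passes only in rows, so rows that do not move let the fingers close. It gives the time, the measured TCP pose, the force, the opening and the grip force at its end, in the units of the state.
- telemetry.get_state(): the state, without advancing time (a new reading comes with each control period).
- grab_frame(name): name is "scene" or "top" or "wrist"; returns the picture (420x560x3 uint8, red, green, blue); there is no depth.
- camera_params(name): a dict with "vertical_fov" (degrees; the focal length in pixels is half the picture's height over the tangent of half this angle, whatever the lens; pixels are square), "cx", "cy" (the principal point, pixels), "extrinsics" (4x4, takes a point from world to camera coordinates). Camera axes: x right, y down, z forward; pixel columns grow to the right and rows downward; lengths in m; the calibration is good to about 2 mm. A picture is of the moment at which its call begins: read the wrist's pose just before it. camera_params takes no time and is no camera call; for the wrist camera it gives the pose at the moment of the call.
- r.sign_off(): hands the job in; it is judged then, once.
Trained networks look in the newest picture that a camera, given by its name, has taken for a name from the list of things; names that differ only in an ending like _2 or _b are one class to them, and where a whole thing is asked for, a point or a joint stands for the part that bears it (a point fixed in the world has none). Each returns a list of dicts, best first, with "p" (0 to 1); they miss things now and then, are a little off and sometimes report something else, mostly with a low value. They report only what shows in the picture. A call takes as long as a camera call. They do not tell look-alikes from the thing itself.
- masks_of(target, camera): "region" (420x560 bool, what is visible of it) and "bbox" ([left, top, right, bottom] in pixels, round what is visible of it).
The state is a dict: "clock": time; "q": joint angles; "qvel": joint speeds; "joint_efforts": joint torques, N m; "tool_pos": TCP position; "tool_rot": TCP orientation; "contact_force": force on the tool from outside, world axes, zero at the start; "moment": the same for the moment, N m; "finger_gap": finger opening in m; "grip_force": force on a finger pad.
Only numpy, scipy, OpenCV 4.12 (cv2) and the standard library are available. Lean on these libraries where they do the work, as an engineer would, in place of code of your own. Each camera call takes 0.05 s, during which the arm holds its last target. There are 200 camera calls.

## Task

Get the loose relief panel ready for carving: slide it along the carving board until it sits squarely home in the corner against both dark cleats, and move the low square bench dog out of the hole where it is parked into the square hole just in front of the middle of the panel's near edge, pressed down until its head sits flat on the board, so that the panel is trapped. Leave the tall stop in its hole and the mallet and the palm gouge where they are.

Things in the scene. Friction and masses are not known exactly. Their poses are not given: they have to be found in the camera images.
- board: Carving board, a fixed wooden slab 350 (x) x 470 (y) x 55 mm thick; origin at the centre of its underside, z up. Its +x points away from the robot, +y to the robot's left. Ten square dog holes go right through it, 23.5 mm wide with a 2 mm chamfered mouth, sides along the board's axes: two rows at board x = -21.5 and -121.5 mm, each with holes at y = 175, 95, 15, -65, -145 mm.
- board_corner (a point): Inner corner of the two dark cleats on the board's top face, board (145, 205, 55) mm, axes as the board. Both cleats are 18 mm high. The far cleat's inner face is at board x = 145 mm along the whole far edge; the left cleat's is at board y = 205 mm, from x = 0 to 145 mm.
- target_hole (a point): Centre of the mouth of the hole that the dog must go into, on the board's top face: board (-21.5, 95, 55) mm, axes as the board. Covered by the panel at the start. With the panel home, its near edge lies 16.5 mm beyond this centre, so 2.5 mm clear of the dog's head.
- panel: Loose relief panel 150 (x) x 220 (y) x 26 mm thick, upright edges, a carved flower inside a raised border; 0.35 to 0.55 kg; too broad to grasp. Origin at the centre of its underside. It lies flat on the board, 25 to 50 mm short of home in x and 20 to 60 mm in y, askew by up to 10 degrees. Home is board (70, 95, 55) mm with its axes along the board's.
- panel_corner (a point): Far left lower corner of the panel, panel (75, 110, 0) mm; it meets board_corner when the panel is home.
- dog: Low square bench dog, dark wood, 70 g: shaft 22 x 22 mm, 42 mm long with a 4 mm tapered foot, under a head 28 x 28 mm, 18 mm high, sides parallel to the shaft's. Origin at the centre of the foot, z up. Parked fully down, only its head above the board, in the hole at board (-121.5, -145), (-21.5, -145) or (-121.5, 175) mm. Fits any hole in any quarter turn.
- dog_shoulder (a point): Centre of the underside of the dog's head, dog (0, 0, 42) mm; level with the board's top face when home. A sprung strip in the shaft's -x flank (stands out 2.5 mm, 24 mm above the foot) rubs in the hole: pulling out or pushing in takes 5 to 10 N, and the dog stays at the height where it is left, so it must be pressed home.
- tall_stop: Bystander to be left in its hole: like the dog, with the same shaft, but with a head 46 mm high. Origin at the centre of its foot. Parked fully down in another of the three holes named for the dog.
- mallet: Bystander: turned carver's mallet standing on its head over the remaining one of those three holes; head up to 66 mm across and 95 mm high, then an upright handle 29 mm thick, 195 mm high in all; 0.4 kg. Origin at the centre of its underside.
- palm_gouge: Bystander: short palm gouge 125 mm long, 31 mm high, lying on the far right part of the board roughly along board x, near board (75, -195) mm. Origin at the middle of its underside.
Mind the look-alikes: they are no part of the job. What is shaped like the dog but yellow is not meant.

How it is judged:
At the end, for the whole second after the job is handed in: Panel flat, its far left corner within 4 mm of each cleat, square within 2 degrees. Low dog upright in the hole in front of the panel, centred within 3 mm, head within 2 mm of the board. Both at rest. Tall stop moved under 5 mm, mallet and palm gouge under 20 mm (x of panel_corner in the frame of board_corner above -0.004 m and y of panel_corner in the frame of board_corner above -0.004 m and z of panel_corner in the frame of board_corner below 0.003 m and angle between the x axis of panel and the x axis of board, either way round below 0.035 rad and angle between the z axis of panel and the z axis of board, either way round below 0.03 rad and horizontal distance between dog_shoulder and target_hole below 0.003 m and z of dog_shoulder in the frame of target_hole below 0.002 m and angle between the z axis of dog and the z axis of board, either way round below 0.05 rad and linear speed of each of dog, panel below 0.01 m/s and distance of tall_stop from where it was at the start of the episode below 0.005 m and distance of each of mallet, palm_gouge from where it was at the start of the episode below 0.02 m); the robot touches nothing.
It fails at once if the mallet is knocked over or shoved more than 20 mm (angle between mallet's own z axis and vertical above 0.4 rad or distance of mallet from where it was at the start of the episode above 0.02 m).
It fails at once if the tall stop is pulled up or moved more than 5 mm (distance of tall_stop from where it was at the start of the episode above 0.005 m).
It fails at once if the palm gouge is shoved more than 20 mm (distance of palm_gouge from where it was at the start of the episode above 0.02 m).
It fails at once if the panel is tipped up or lifted off the board (angle between panel's own z axis and vertical above 0.15 rad).
It also fails if it takes over 72 s, if anything falls off the work surface, if the arm or the gripper's body presses on something with over 40 N, if the wrist force passes 120 N, or if a joint passes its speed limit or range.

## Working session

There is one attempt and no reset: what is moved stays moved. The work goes in short steps, Python scripts to look and compute and a tool call to move; the robot and the scene stay as the last step left them, time stands still between calls to the robot, and variables do not carry over. Pictures are saved under pics/ and viewed, at most 10 in all, crops included, and the job is handed in when it is done.

Besides the shell and the picture viewer there is one more tool, called after "Request:" as name(argument=value, ...), one argument or row to a line, values as JSON. step_arm: Moves the arm, as the interface text tells. Its arguments: {"type":"object","properties":{"motion":{"type":"array","items":{"type":"array"}},"jaw":{"type":"number"}},"required":["motion"]}

```bash
mkdir -p pics
cat > h.py <<'E'
import numpy as np, cv2
from workcell import telemetry, grab_frame, camera_params, r, masks_of
def cam(n):
    c=camera_params(n); f=210/np.tan(np.radians(c["vertical_fov"])/2)
    return f,c["cx"],c["cy"],np.array(c["extrinsics"])
def proj(P,C):
    f,cx,cy,E=C; p=np.atleast_2d(P)@E[:3,:3].T+E[:3,3]
    return np.c_[f*p[:,0]/p[:,2]+cx, f*p[:,1]/p[:,2]+cy]
def back(uv,z,C):
    f,cx,cy,E=C; uv=np.atleast_2d(uv); R=E[:3,:3]; o=-R.T@E[:3,3]
    d=np.c_[(uv[:,0]-cx)/f,(uv[:,1]-cy)/f,np.ones(len(uv))]@R
    return o+d*((z-o[2])/d[:,2])[:,None]
def save(n,im): cv2.imwrite("pics/"+n,im[:,:,::-1])
E
python3 - <<'E'
from h import *
for n in ("top","scene"):
    im=grab_frame(n); save(n+"0.png",im); np.save(n+"0.npy",im); C=cam(n); print(n,C[0:3],np.round(C[3],3).tolist())
    for t in ("board","panel","dog","tall_stop","mallet","palm_gouge"):
        print(t,[(round(m["p"],2),m["bbox"],int(m["region"].sum())) for m in masks_of(t,n)])
print(telemetry.get_state())
E
```

```text
top (np.float64(525.808484832616), 272.1911898703298, 206.805365196487) [[0.014, -1.0, 0.011, -0.076], [-0.984, -0.016, -0.177, 0.603], [0.177, -0.008, -0.984, 1.108], [0.0, 0.0, 0.0, 1.0]]
board [(0.62, [154.4, 128.0, 376.6, 296.0], 24460)]
panel [(0.71, [170.5, 154.8, 283.4, 241.9], 7123), (0.64, [325.8, 254.4, 341.5, 267.1], 218)]
dog [(0.7, [320.7, 210.2, 338.1, 221.4], 179), (0.59, [394.3, 179.6, 413.1, 200.3], 225)]
tall_stop [(0.65, [327.6, 253.9, 342.8, 267.5], 239)]
mallet [(0.94, [160.2, 250.0, 197.7, 283.1], 889)]
palm_gouge [(0.86, [342.6, 141.2, 362.1, 199.3], 501)]
scene (np.float64(412.657951905481), 281.33158591559385, 210.65974813056704) [[0.559, 0.829, 0.008, -0.289], [0.659, -0.439, -0.611, -0.383], [-0.503, 0.347, -0.791, 1.208], [0.0, 0.0, 0.0, 1.0]]
board [(0.9, [141.7, 129.6, 426.4, 351.5], 25566), (0.63, [210.0, 222.2, 232.1, 242.7], 253)]
panel [(0.57, [260.0, 149.3, 381.4, 254.8], 6986)]
dog [(0.76, [141.7, 299.3, 165.0, 323.9], 480), (0.73, [209.8, 223.4, 233.0, 243.1], 232)]
tall_stop [(0.62, [181.8, 181.6, 204.4, 211.7], 369), (0.55, [259.2, 146.4, 386.5,
[... 165 characters left out ...]
46854271, -0.04859397,  1.53250885,  0.02411045,
        1.14103741, -0.08229605]), 'qvel': array([-9.50537581e-04,  4.42144280e-04, -2.09554744e-04,  8.81984191e-04,
        1.96977324e-04,  7.58263601e-05, -3.73969831e-04]), 'joint_efforts': array([-7.12236233e-04, -5.10030270e+01, -4.70119575e-02, -2.37968785e+01,
        1.09094687e-02,  6.60411461e-04, -5.46687389e-06]), 'tool_pos': array([0.29404831, 0.60759104, 0.20386973]), 'tool_rot': array([-2.99742454e-06,  2.23484591e-01,  9.74707462e-01,  4.57440438e-05]), 'contact_force': array([-0.30014716, -0.67120157, -0.31925771]), 'moment': array([-0.05121863, -0.04655906,  0.04737753]), 'grip_force': 0.0, 'finger_gap': 0.0856746326223301}
```

```bash
python3 -c "
import cv2,numpy as np
" ; ls
```

```text
h.py
pics
scene0.npy
top0.npy
```

Run:
```python
import cv2
im=cv2.imread("pics/top0.png"); cv2.imwrite("pics/top0c.png",cv2.resize(im[110:310,145:425],None,fx=2.85,fy=2.85,interpolation=cv2.INTER_CUBIC))
```

```text
(no output)
```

View pics/top0c.png

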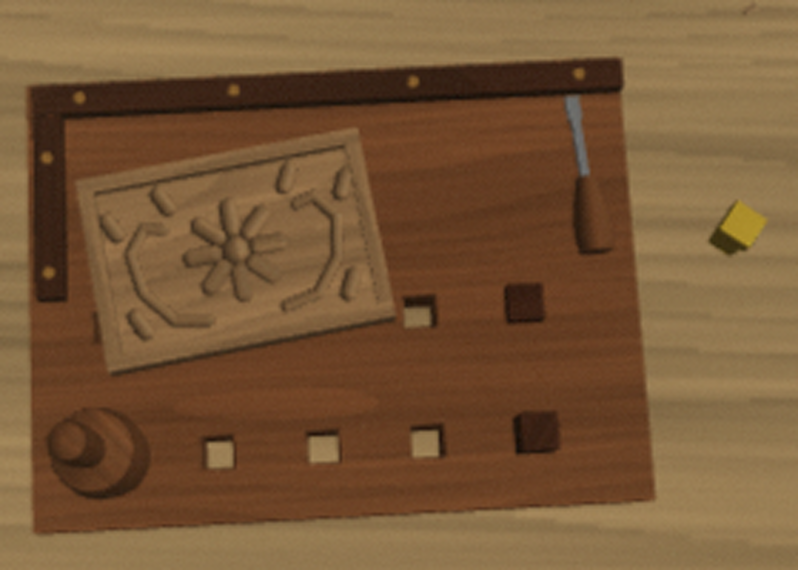

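View pics/scene0.png

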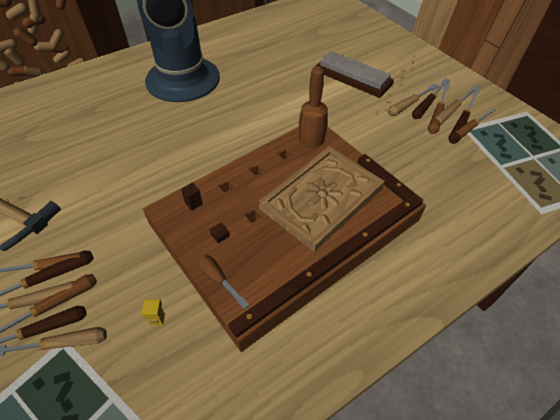

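The top crop shows these candidates for the dog:
- **Low dark head:** crop (524,302), full picture (329,216).
- **Tall dark head:** crop (537,432), full picture (333,262).
- **Yellow block:** crop (738,227), off the board.

The scene view shows (192,197) is tall and (221,233) is low. So the dog is in hole (-21.5,-145), the tall stop is in (-121.5,-145) and the mallet is over (-121.5,175). Next I'll fit the poses.

```bash
cat >> h.py <<'E'
from scipy.optimize import least_squares
def T(b,P):
    P=np.atleast_2d(P).astype(float); c,s=np.cos(b[2]),np.sin(b[2])
    z=P[:,2] if P.shape[1]>2 else np.full(len(P),.055)
    return np.c_[b[0]+c*P[:,0]-s*P[:,1], b[1]+s*P[:,0]+c*P[:,1], z]
def fit(P,uv,C,x0):
    s=least_squares(lambda b:(proj(T(b,P),C)-uv).ravel(),x0,loss="soft_l1"); return s.x,proj(T(s.x,P),C)-uv
E
python3 - <<'E'
from h import *
C=cam("top")
crop=np.array([[420,312],[220,453],[323,447],[427,442],[36,533],[655,498],[27,87],[622,58]])
uv=(crop+.5)/2.85-.5+[145,110]
P=np.array([[-21.5,-65,55],[-121.5,95,55],[-121.5,15,55],[-121.5,-65,55],[-175,235,55],[-175,-235,55],[175,235,73],[175,-235,73]])/1e3
b,res=fit(P,uv,C,[.6,0,0]); print("board",b,"\n",np.round(res,1).tolist())
pc=(np.array([[78,182],[358,130],[394,314],[107,369]])+.5)/2.85-.5+[145,110]
Q=np.array([[75,110,81],[75,-110,81],[-75,-110,81],[-75,110,81]])/1e3
p,res=fit(Q,pc,C,[.6,.05,0]); print("panel",p,np.round(res,1).tolist())
c,s=np.cos(b[2]),np.sin(b[2]); R=np.array([[c,s],[-s,c]])
print("panel in board",R@(p[:2]-b[:2]),np.degrees(p[2]-b[2]))
print("dog",T(b,[[-.0215,-.145]]), "tall",T(b,[[-.1215,-.145]]),"mallet",T(b,[[-.1215,.175]]))
s=telemetry.get_state(); print(s["clock"]); np.save("b.npy",b)
E
```

```text
board [ 0.59413363 -0.04508904  0.06701591] 
 [[0.3, 0.1], [-0.6, 0.1], [0.2, 0.2], [0.6, 0.0], [-0.7, 0.5], [0.8, 1.1], [-1.4, -2.7], [0.3, -2.5]]
panel [0.62058561 0.03172441 0.20371264] [[-0.8, -1.0], [0.1, -0.8], [0.6, 0.9], [0.0, 0.7]]
panel in board [0.03153647 0.07486964] 7.83214578571048
dog [[ 0.58239193 -0.19120332  0.055     ]] tall [[ 0.4826164  -0.19789989  0.055     ]] mallet [[0.46118736 0.1213818  0.055     ]]
0.7
```

Request:
step_arm(
  motion=[
    [[0,0,-0.035],-0.13],
    [[0,0,-0.035],-0.13],
    [[0,0,-0.035],-0.13],
    [[0,0,-0.035],-0.127],
    [[0,0,0],0],
  ],
  jaw=1,
)

```text
clock: 1.2
tool_pos: [0.2949, 0.6099, 0.3504]
tool_rot: [0.002, -0.034, 0.999, 0.005]
contact_force: [-0.4, 0.6, -0.3]
finger_gap: 0.0124
grip_force: 0.0
```

```bash
cat >> h.py <<'E'
def delta(xb,yb,z):
    "tool-axis shift to bring TCP to board point (m), world z"
    from scipy.spatial.transform import Rotation as Ro
    b=np.load("b.npy"); s=telemetry.get_state(); w,x,y,zz=s["tool_rot"]; R=Ro.from_quat([x,y,zz,w]).as_matrix()
    t=T(b,[[xb,yb,z]])[0]; ang=np.arctan2(R[1,1],R[0,1])-np.pi/2-b[2]
    print("tcp",np.round(s["tool_pos"],4),"shift",np.round(R.T@(t-s["tool_pos"]),4),"yaw err",round(ang,4),"t",s["clock"],"F",np.round(s["contact_force"],1),"gap",round(s["finger_gap"],4))
    c,si=np.cos(b[2]),np.sin(b[2]); d=s["tool_pos"][:2]-b[:2]; print("tcp in board",np.round([c*d[0]+si*d[1],-si*d[0]+c*d[1]],4),"tilt z",np.round(R[:,2],3))
E
python3 -c "
from h import *
delta(-.075,.085,.34)"
```

```text
tcp [0.2949 0.6099 0.3504] shift [-0.1793 -0.5887  0.0052] yaw err 0.0006 t 1.2 F [-0.4  0.6 -0.3] gap 0.0124
tcp in board [-0.2547  0.6735] tilt z [ 0.004  0.011 -1.   ]
```

Request:
step_arm(
  motion=[
    [[-0.02,-0.045,0],0],
    [[-0.02,-0.045,0],0],
    [[-0.02,-0.045,0],0],
    [[-0.02,-0.045,0],0],
    [[-0.02,-0.045,0],0],
    [[-0.02,-0.045,0],0],
    [[-0.02,-0.045,0],0],
    [[-0.02,-0.045,0],0],
  ],
)

```text
clock: 2.0
tool_pos: [0.4779, 0.2569, 0.3436]
tool_rot: [-0.0, -0.033, 0.999, 0.0]
contact_force: [0.7, 0.3, 0.4]
finger_gap: 0.0001
grip_force: 0.0
```

Request:
step_arm(
  motion=[
    [[-0.01,-0.045,0],0],
    [[0,-0.045,0],0],
    [[0,-0.045,0],0],
    [[0,-0.045,0],0],
    [[0,-0.049,0],0],
    [[0,0,0],0],
    [[0,0,0],0],
  ],
)

```text
clock: 2.7
tool_pos: [0.5024, 0.0301, 0.3436]
tool_rot: [-0.0, -0.031, 1.0, 0.0]
contact_force: [0.2, 0.5, -0.1]
finger_gap: -0.0001
grip_force: 0.0
```

```bash
python3 -c "
from h import *
delta(-.075,.085,.065)
im=grab_frame('wrist'); C=cam('wrist'); save('w1.png',im)
f,cx,cy,E=C; print(f,cx,cy,-E[:3,:3].T@E[:3,3]); np.savez('w1.npz',im=im,f=f,cx=cx,cy=cy,E=E)
cv2.imwrite('pics/w1b.png',cv2.resize(im[:,:,::-1],(800,600),interpolation=cv2.INTER_CUBIC))
b=np.load('b.npy'); print(np.round(proj(T(b,[[-.0215,.015],[-.0215,-.065],[-.0215,-.145],[-.1215,.015],[.145,.205]]),C)*800/560))"
```

```text
tcp [0.5024 0.0301 0.3436] shift [-0.0115  0.0038  0.2786] yaw err -0.0044 t 2.7 F [ 0.2  0.5 -0.1] gap -0.0001
tcp in board [-0.0864  0.0811] tilt z [-0.     0.001 -1.   ]
368.20181904017136 281.77069149624515 206.93433523995932 [0.4258739  0.0253338  0.51476189]
[[329. 294.]
 [241. 294.]
 [154. 294.]
 [324. 182.]
 [524. 451.]]
```

View pics/w1b.png

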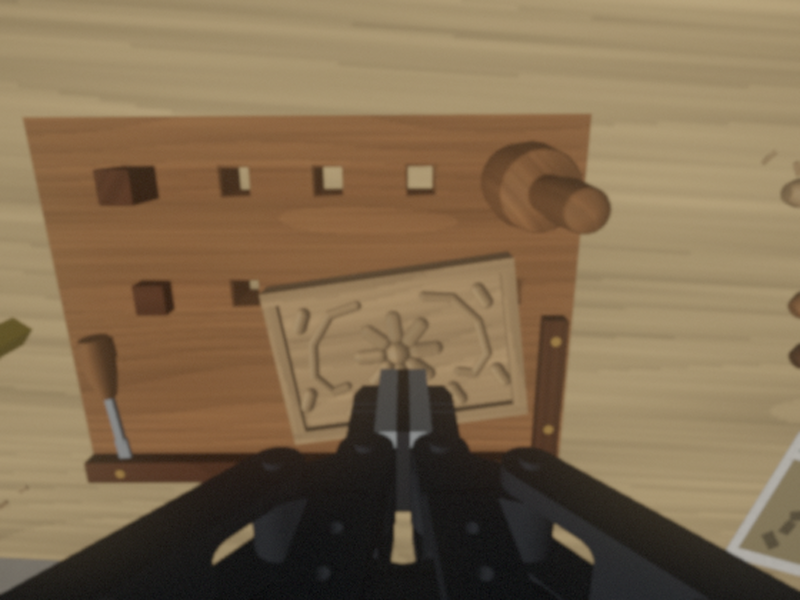

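The wrist view shows the low dog at (153,297), the tall stop at (125,186), the mallet at (545,190) and open holes at (247,292), (235,181), (328,181) and (421,179). I'll refit the board with this view.

```bash
cat > fit2.py <<'E'
from h import *
w=np.load("w1.npz"); Cw=(w["f"],w["cx"],w["cy"],w["E"]); Ct=cam("top")
def refine(im,C,b,holes,half):
    out=[]
    return out
P=np.array([[-21.5,-65,55],[-121.5,95,55],[-121.5,15,55],[-121.5,-65,55],[-175,235,55],[-175,-235,55]])/1e3
uw=(np.array([[247,292.5],[420.5,178.5],[328,180.5],[235,181],[590,115],[25,119]])+.5)*.7-.5
ut=(np.array([[420,312],[220,453],[323,447],[427,442],[36,533],[655,498]])+.5)/2.85-.5+[145,110]
for n,uv,C in (("wrist",uw,Cw),("top",ut,Ct)):
    b,res=fit(P,uv,C,[.59,-.045,.067]); print(n,np.round(b,4),np.round(res,1).tolist())
    if n=="wrist": bw=b
    else: bt=b
Q=np.array([[75,110,81],[75,-110,81],[-75,-110,81],[-75,110,81]])/1e3
pw=(np.array([[527,413],[296,442],[260,291],[511,257]])+.5)*.7-.5
p,res=fit(Q,pw,Cw,[.62,.03,.2]); print("panel",p,np.round(res,1).tolist())
c,s=np.cos(bw[2]),np.sin(bw[2]); print("in board",np.array([[c,s],[-s,c]])@(p[:2]-bw[:2]),np.degrees(p[2]-bw[2]))
np.save("b.npy",(bw+bt)/2); print((bw+bt)/2); delta(-.085,.085,.066)
E
python3 fit2.py
```

```text
wrist [ 0.5925 -0.0407  0.0752] [[-0.5, 0.6], [0.7, 1.0], [0.1, 0.3], [-0.1, 0.6], [0.8, -1.9], [-1.6, -0.8]]
top [ 0.5949 -0.0445  0.0698] [[0.1, -0.3], [-0.7, -0.2], [0.1, -0.1], [0.5, -0.4], [-0.7, 0.5], [0.7, 0.5]]
panel [0.61621814 0.03471607 0.20738088] [[0.1, -0.2], [-1.0, 0.1], [-0.4, 0.6], [2.4, -0.3]]
in board [0.02927906 0.07342103] 7.574264470513474
[ 0.59369396 -0.04260422  0.0724804 ]
tcp [0.5024 0.0317 0.3435] shift [-0.0007  0.004   0.2775] yaw err -0.0064 t 2.75 F [0.4 1.2 0.6] gap -0.0002
tcp in board [-0.0857  0.0808] tilt z [-0.     0.001 -1.   ]
```

Request:
step_arm(
  motion=[
    [[0,0.004,0.045],-0.006],
    [[0,0,0.045],0],
    [[0,0,0.045],0],
    [[0,0,0.045],0],
    [[0,0,0.045],0],
    [[0,0,0.035],0],
    [[0,0,0.016],0],
    [[0,0,0],0],
  ],
)

```text
clock: 3.55
tool_pos: [0.5, 0.037, 0.0651]
tool_rot: [-0.003, -0.038, 0.999, -0.0]
contact_force: [-0.3, -0.5, 0.4]
finger_gap: 0.0003
grip_force: 0.0
```

Request:
step_arm(
  motion=[
    [[-0.01,0,0],0],
    [[-0.01,0,0],0],
    [[-0.005,0,0],0],
    [[-0.005,0,0],0],
    [[-0.005,0,0],0],
    [[-0.005,0,0],0],
    [[-0.005,0,0],0],
    [[0,0,0],0],
  ],
)

```text
clock: 4.35
tool_pos: [0.548, 0.0384, 0.0679]
tool_rot: [0.0, -0.036, 0.999, 0.0]
contact_force: [0.7, -0.3, -0.5]
finger_gap: 0.0002
grip_force: 0.0
```

```bash
python3 -c "
from h import *
delta(-.02,.085,.066)"
```

```text
tcp [0.548  0.0384 0.0679] shift [-0.0197  0.0009  0.0019] yaw err -0.0003 t 4.35 F [ 0.7 -0.3 -0.5] gap 0.0002
tcp in board [-0.0397  0.0841] tilt z [ 0.001  0.    -1.   ]
```

Request:
step_arm(
  motion=[
    [[-0.005,0,0],0],
    [[-0.005,0,0],0],
    [[-0.004,0,0],0],
    [[-0.003,0,0],0],
    [[-0.002,0,0],0],
    [[0,0,0],0],
  ],
)

```text
clock: 4.95
tool_pos: [0.5665, 0.0398, 0.0678]
tool_rot: [0.0, -0.036, 0.999, 0.0]
contact_force: [-0.1, -0.1, 0.0]
finger_gap: 0.0
grip_force: 0.0
```

```bash
python3 -c "
from h import *
delta(-.016,.085,.066)
im=grab_frame('top'); save('t2.png',im); i2=grab_frame('wrist')
a=cv2.resize(im[110:310,145:425],(560,400),interpolation=cv2.INTER_CUBIC)
cv2.imwrite('pics/t2c.png',a[:,:,::-1])"
```

```text
tcp [0.5665 0.0398 0.0678] shift [-0.0052  0.0009  0.0018] yaw err -0.0003 t 4.95 F [-0.1 -0.1  0. ] gap 0.0
tcp in board [-0.0212  0.0841] tilt z [ 0.  0. -1.]
```

View pics/t2c.png

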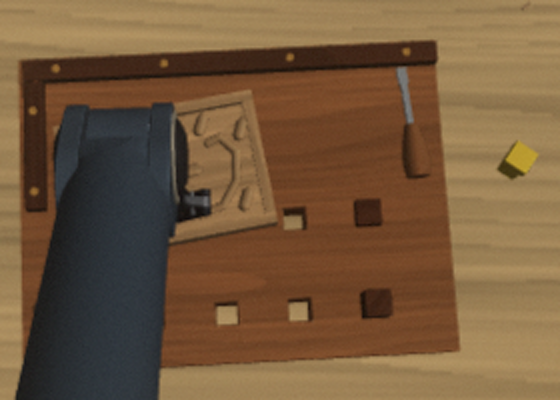

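The panel's right corners at (251,91) and (276,220) in the crop have hardly moved. I'll check the wrist view.

```bash
python3 -c "
from h import *
im=grab_frame('wrist'); C=cam('wrist'); save('w2.png',im)
f,cx,cy,E=C; np.savez('w2.npz',im=im,f=f,cx=cx,cy=cy,E=E)
print(proj(telemetry.get_state()['tool_pos'],C))"
```

```text
[[283.79758502 250.97510742]]
```

View pics/w2.png

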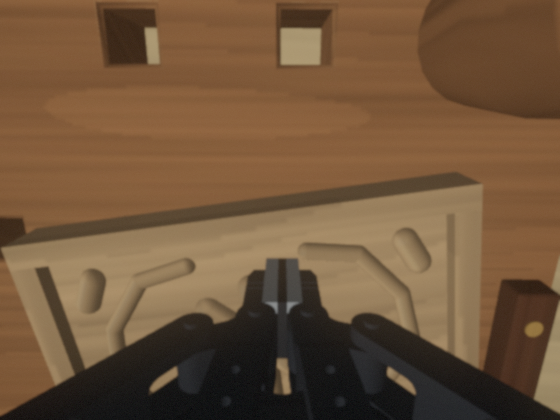

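Run:
```python
from h import *
w=np.load("w2.npz"); C=(w["f"],w["cx"],w["cy"],w["E"]); print(np.round(C[3],3).tolist())
b=np.load("b.npy")
P=np.array([[-.1215,.015,.055],[-.1215,.095,.055]]); uv=np.array([[131,35],[306,36]])
print("pred holes",proj(T(b,P),C).round(),"seen",uv)
print("hole xy at .055",back(uv,.055,C)[:,:2],"dist",np.linalg.norm(np.diff(back(uv,.055,C)[:,:2],axis=0)))
e=np.array([[5,246],[481,186]])
for z in (.055,.068,.081): print(z,np.linalg.norm(np.diff(back(e,z,C)[:,:2],axis=0)))
p=back(e,.081,C)[:,:2]; c,s=np.cos(b[2]),np.sin(b[2]); print(((p-b[:2])@np.array([[c,s],[-s,c]]).T))
```

```text
[[-0.072, 0.997, 0.001, 0.002], [0.952, 0.068, 0.298, -0.54], [0.297, 0.023, -0.955, 0.082], [0.0, 0.0, 0.0, 1.0]]
pred holes [[133.  39.]
 [308.  39.]] seen [[131  35]
 [306  36]]
hole xy at .055 [[ 0.46965704 -0.03722993]
 [ 0.46432205  0.04251508]] dist 0.07992326995005027
0.055 0.2544228777795317
0.068 0.2364447136481636
0.081 0.21846654951679556
[[-0.03024753 -0.04543895]
 [-0.05872903  0.17116307]]
```

The wrist view shows the shut tips at (282,260) hovering over the panel's face, so they passed above its edge. The real tips sit roughly 13 mm or more behind the nominal TCP. I'll back off and feel for the board to learn the tip height.

Request:
step_arm(
  motion=[
    [[0,0,-0.02],0],
    [[0.03,0,0],0],
    [[0.035,0,0],0],
    [[0,0,0.02],0],
    [[0,0,0],0],
    [[0,0,0.004],0],
    [[0,0,0],0],
  ],
)

```text
clock: 5.8
tool_pos: [0.5022, 0.0352, 0.0639]
tool_rot: [0.0, -0.036, 0.999, 0.0]
contact_force: [-0.7, -0.2, -0.3]
finger_gap: 0.0001
grip_force: 0.0
```

Request:
step_arm(
  motion=[
    [[0,0,0.005],0],
    [[0,0,0],0],
  ],
)

```text
clock: 6.0
tool_pos: [0.5015, 0.0351, 0.0584]
tool_rot: [-0.0, -0.036, 0.999, -0.0]
contact_force: [0.3, -1.4, 1.0]
finger_gap: 0.0002
grip_force: 0.0
```

Request:
step_arm(
  motion=[
    [[0,0,0.003],0],
    [[0,0,0],0],
  ],
)

```text
clock: 6.2
tool_pos: [0.5013, 0.035, 0.0555]
tool_rot: [-0.0, -0.036, 0.999, -0.0]
contact_force: [0.1, 0.7, -0.3]
finger_gap: 0.0
grip_force: 0.0
```

Request:
step_arm(
  motion=[
    [[0,0,0.003],0],
    [[0,0,0],0],
  ],
)

```text
clock: 6.4
tool_pos: [0.5012, 0.035, 0.0525]
tool_rot: [-0.0, -0.036, 0.999, 0.0]
contact_force: [-0.5, 0.1, -0.3]
finger_gap: 0.0002
grip_force: 0.0
```

Request:
step_arm(
  motion=[
    [[0,0,0.003],0],
    [[0,0,0],0],
    [[0,0,0.002],0],
    [[0,0,0],0],
  ],
)

```text
clock: 6.8
tool_pos: [0.5012, 0.0351, 0.0476]
tool_rot: [-0.0, -0.036, 0.999, 0.0]
contact_force: [0.1, 0.1, -0.1]
finger_gap: 0.0001
grip_force: 0.0
```

Request:
step_arm(
  motion=[
    [[0,0,0.002],0],
    [[0,0,0],0],
    [[0,0,0.002],0],
    [[0,0,0],0],
  ],
)

```text
clock: 7.2
tool_pos: [0.5012, 0.0351, 0.0435]
tool_rot: [-0.0, -0.036, 0.999, 0.0]
contact_force: [0.2, -0.7, 0.4]
finger_gap: 0.0002
grip_force: 0.0
```

Request:
step_arm(
  motion=[
    [[0,0,0.002],0],
    [[0,0,0],0],
  ],
)

```text
clock: 7.4
tool_pos: [0.5012, 0.0351, 0.0416]
tool_rot: [-0.0, -0.036, 0.999, 0.0]
contact_force: [-0.9, -0.5, -0.4]
finger_gap: -0.0003
grip_force: 0.0
```

Request:
step_arm(
  motion=[
    [[0,0,0.002],0],
    [[0,0,0],0],
  ],
)

```text
clock: 7.6
tool_pos: [0.5012, 0.0351, 0.0396]
tool_rot: [-0.0, -0.036, 0.999, 0.0]
contact_force: [-0.5, -0.3, 0.2]
finger_gap: -0.0002
grip_force: 0.0
```

Request:
step_arm(
  motion=[
    [[0,0,0.003],0],
    [[0,0,0],0],
  ],
)

```text
clock: 7.8
tool_pos: [0.5011, 0.0351, 0.0364]
tool_rot: [-0.0, -0.036, 0.999, 0.0]
contact_force: [1.0, 0.3, -0.4]
finger_gap: -0.0003
grip_force: 0.0
```

Request:
step_arm(
  motion=[
    [[0,0,0.003],0],
    [[0,0,0],0],
  ],
)

```text
clock: 8.0
tool_pos: [0.5011, 0.035, 0.0334]
tool_rot: [-0.0, -0.036, 0.999, -0.0]
contact_force: [-0.6, -0.0, -0.1]
finger_gap: -0.0001
grip_force: 0.0
```

Request:
step_arm(
  motion=[
    [[0,0,0.003],0],
    [[0,0,0],0],
  ],
)

```text
clock: 8.2
tool_pos: [0.5011, 0.035, 0.0304]
tool_rot: [-0.0, -0.036, 0.999, 0.0]
contact_force: [-1.0, -0.1, 0.3]
finger_gap: -0.0
grip_force: 0.0
```

```bash
python3 -c "
from h import *
delta(-.085,.085,.066)
im=grab_frame('wrist'); sc=grab_frame('scene')
cv2.imwrite('pics/w3.png',np.hstack([cv2.resize(im,(400,300)),cv2.resize(sc[90:290,170:437],(400,300))])[:,:,::-1])"
```

```text
tcp [0.5011 0.035  0.0304] shift [-0.0017  0.0009 -0.0356] yaw err -0.0003 t 8.2 F [-1.  -0.1  0.3] gap -0.0
tcp in board [-0.0867  0.0841] tilt z [-0.001 -0.    -1.   ]
```

View pics/w3.png

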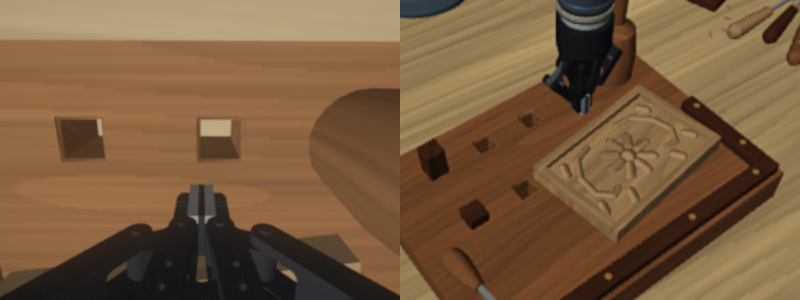

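```bash
python3 -c "
from h import *
C=cam('scene'); W=cam('wrist'); t=telemetry.get_state()['tool_pos']
for z in (.03,.05,.06,.07,.08,.1): print(z,proj([t[0],t[1],z],C).round(1),proj([t[0],t[1],z],W).round(1))
print('seen scene 292,165; wrist 281,262')
b=np.load('b.npy');print('holes',proj(T(b,[[-.1215,.015],[-.1215,.095]]),W).round(), 'seen 112,194 / 307,196')
"
```

```text
0.03 [[290.2 172.8]] [[283.8 250.4]]
0.05 [[290.4 166.7]] [[284.1 268.4]]
0.06 [[290.5 163.6]] [[284.2 279. ]]
0.07 [[290.6 160.4]] [[284.4 291. ]]
0.08 [[290.8 157.2]] [[284.6 304.7]]
0.1 [[291.  150.6]] [[285.2 338.5]]
seen scene 292,165; wrist 281,262
holes [[117. 198.]
 [310. 198.]] seen 112,194 / 307,196
```

Both views put the real tips at z of about 0.055–0.06 with the TCP at 0.030. Contact should be close.

Request:
step_arm(
  motion=[
    [[0,0,0.002],0],
    [[0,0,0],0],
  ],
)

```text
clock: 8.5
tool_pos: [0.5013, 0.0351, 0.0286]
tool_rot: [-0.0, -0.036, 0.999, 0.0]
contact_force: [-0.5, 0.6, -0.2]
finger_gap: -0.0002
grip_force: 0.0
```

Request:
step_arm(
  motion=[
    [[0,0,0.002],0],
    [[0,0,0],0],
  ],
)

```text
clock: 8.7
tool_pos: [0.5016, 0.0351, 0.0276]
tool_rot: [0.0, -0.036, 0.999, 0.0]
contact_force: [-3.2, -0.4, 8.2]
finger_gap: 0.0002
grip_force: 3.9
```

Request:
step_arm(
  motion=[
    [[0,0,0.002],0],
    [[0,0,0],0],
  ],
)

```text
clock: 8.9
tool_pos: [0.5016, 0.0351, 0.0275]
tool_rot: [-0.0, -0.036, 0.999, 0.001]
contact_force: [-7.8, -0.6, 26.3]
finger_gap: -0.0001
grip_force: 13.1
```

The board is felt at a TCP reading of 0.0277, so the tips are 27 mm behind the nominal TCP. I'll raise 10 mm from the commanded height and push properly.

Request:
step_arm(
  motion=[
    [[0,0,-0.01],0],
    [[-0.015,0,0],0],
    [[-0.007,0,0],0],
    [[-0.006,0,0],0],
    [[-0.006,0,0],0],
    [[-0.006,0,0],0],
    [[0,0,0],0],
  ],
)

```text
clock: 9.6
tool_pos: [0.542, 0.038, 0.0345]
tool_rot: [0.0, -0.036, 0.999, -0.0]
contact_force: [-0.4, 0.1, -0.0]
finger_gap: 0.0002
grip_force: 0.1
```

Request:
step_arm(
  motion=[
    [[-0.005,0,0],0],
    [[-0.005,0,0],0],
    [[-0.005,0,0],0],
    [[-0.004,0,0],0],
    [[0,0,0],0],
  ],
)

```text
clock: 10.1
tool_pos: [0.5596, 0.0398, 0.0346]
tool_rot: [-0.001, -0.036, 0.999, 0.0]
contact_force: [-3.5, 0.4, 2.3]
finger_gap: -0.0001
grip_force: 1.9
```

```bash
python3 -c "
from h import *
delta(-.016,.085,.034)"
```

```text
tcp [0.5596 0.0398 0.0346] shift [-0.012   0.0003  0.0006] yaw err 0.0001 t 10.1 F [-3.5  0.4  2.3] gap -0.0001
tcp in board [-0.028   0.0847] tilt z [-0.002  0.    -1.   ]
```

Contact now shows −3.5 N. Pushing on.

Request:
step_arm(
  motion=[
    [[-0.004,0,0],0],
    [[-0.003,0,0],0],
    [[-0.003,0,0],0],
    [[0,0,0],0],
  ],
)

```text
clock: 10.5
tool_pos: [0.5661, 0.0427, 0.034]
tool_rot: [-0.004, -0.037, 0.999, 0.001]
contact_force: [-8.2, 5.4, 2.1]
finger_gap: 0.0002
grip_force: 4.0
```

Request:
step_arm(
  motion=[
    [[-0.003,0,0],0],
    [[-0.002,0,0],0],
    [[0,0,0],0],
  ],
)

```text
clock: 10.8
tool_pos: [0.5707, 0.0433, 0.0338]
tool_rot: [-0.005, -0.037, 0.999, 0.002]
contact_force: [-10.9, 4.4, 4.0]
finger_gap: -0.0
grip_force: 5.1
```

Request:
step_arm(
  motion=[
    [[-0.003,0,0],0],
    [[-0.002,0,0],0],
    [[0,0,0],0],
  ],
)

```text
clock: 11.1
tool_pos: [0.5703, 0.0431, 0.0336]
tool_rot: [-0.01, -0.037, 0.999, 0.002]
contact_force: [-21.0, 3.8, 14.8]
finger_gap: 0.0001
grip_force: 10.9
```

The push stalled firmly at the expected position. I'll back off, lift and look.

Request:
step_arm(
  motion=[
    [[0.015,0,0],0],
    [[0.03,0,0],0],
    [[0,0,-0.04],0],
    [[0.02,0,-0.05],0],
    [[0,-0.04,-0.05],0],
    [[0,-0.04,-0.05],0],
    [[0,0,0],0],
  ],
)

```text
clock: 11.8
tool_pos: [0.5266, -0.0318, 0.2061]
tool_rot: [0.008, -0.032, 0.999, -0.001]
contact_force: [1.2, -0.1, 0.2]
finger_gap: 0.0001
grip_force: 0.0
```

```bash
python3 -c "
from h import *
delta(.05,-.06,.034)
im=grab_frame('wrist'); C=cam('wrist'); f,cx,cy,E=C; np.savez('w3.npz',im=im,f=f,cx=cx,cy=cy,E=E)
b=np.load('b.npy'); 
cv2.imwrite('pics/w4.png',cv2.resize(im[:,:,::-1],(800,600),interpolation=cv2.INTER_CUBIC))
print(proj(T(b,[[-.0215,.095],[-.0215,-.065],[-.0215,-.145],[-.1215,.015],[-.005,.205,.081],[-.005,-.015,.081]]),C).round()*800/560)"
```

```text
tcp [ 0.5266 -0.0318  0.2061] shift [-0.114  -0.0742  0.1741] yaw err -0.0083 t 11.8 F [ 1.2 -0.1  0.2] gap 0.0001
tcp in board [-0.0661  0.0157] tilt z [ 0.016 -0.002 -1.   ]Traceback (most recent call last):
  File "<string>", line 7, in <module>
    print(proj(T(b,[[-.0215,.095],[-.0215,-.065],[-.0215,-.145],[-.1215,.015],[-.005,.205,.081],[-.005,-.015,.081]]),C).round()*800/560)
               ~^^^^^^^^^^^^^^^^^^^^^^^^^^^^^^^^^^^^^^^^^^^^^^^^^^^^^^^^^^^^^^^^^^^^^^^^^^^^^^^^^^^^^^^^^^^^^^^^^^^^
  File "h.py", line 16, in T
    P=np.atleast_2d(P).astype(float); c,s=np.cos(b[2]),np.sin(b[2])
      ~~~~~~~~~~~~~^^^
    ary = asanyarray(ary)
ValueError: setting an array element with a sequence. The requested array has an inhomogeneous shape after 1 dimensions. The detected shape was (6,) + inhomogeneous part.
```

View pics/w4.png

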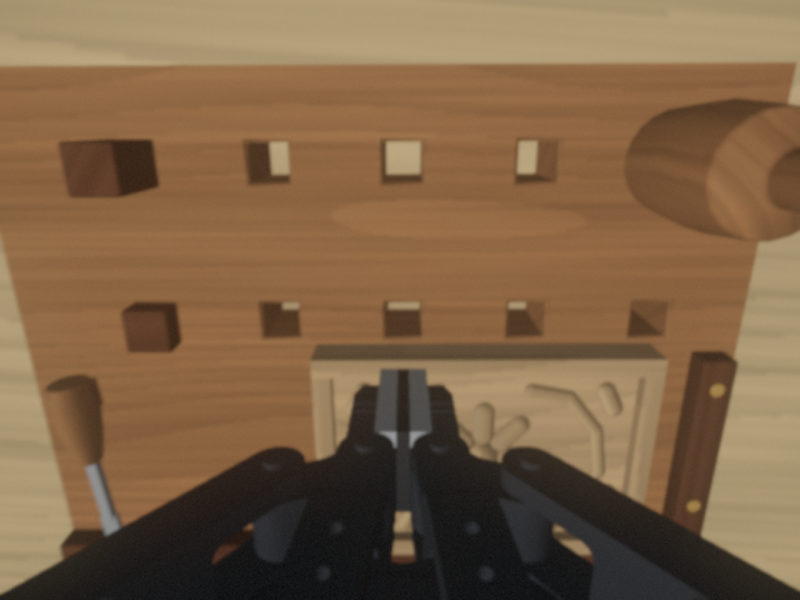

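The panel now sits square. Its near edge runs (312,360)–(665,358), all the holes are visible, and the gap to the left cleat remains to be closed. I'll refit the board.

Run:
```python
from h import *
w=np.load("w3.npz"); C=(w["f"],w["cx"],w["cy"],w["E"])
P=np.array([[-21.5,-65,55],[-21.5,15,55],[-21.5,95,55],[-21.5,175,55],[-121.5,-65,55],[-121.5,15,55],[-121.5,95,55]])/1e3
px=np.array([[280.5,319.5],[402.5,319.5],[524.5,319],[647.5,319],[267.5,162],[402,161.5],[536.5,161]])
b,res=fit(P,(px+.5)*.7-.5,C,[.59,-.045,.07]); print(b,res.round(1).tolist()); np.save("b_w.npy",b)
bt=np.array([.5949,-.0445,.0698])
pc=back((np.array([[312,360],[665,358]])+.5)*.7-.5,.081,C); c,s=np.cos(b[2]),np.sin(b[2])
print("panel near corners in board",((pc[:,:2]-b[:2])@np.array([[c,s],[-s,c]]).T).round(4))
np.save("b.npy",b); delta(.03,-.055,.09)
```

```text
[ 0.58824317 -0.04100708  0.06952071] [[-1.5, 0.8], [-0.3, 0.5], [1.0, 0.7], [1.6, 0.4], [-1.4, -0.6], [-0.3, -0.5], [0.9, -0.4]]
panel near corners in board [[-0.0056 -0.0399]
 [-0.0063  0.1747]]
tcp [ 0.5246 -0.0289  0.203 ] shift [-0.0917 -0.0711  0.114 ] yaw err -0.0025 t 11.85 F [ 0.4  0.4 -0. ] gap -0.0
tcp in board [-0.0626  0.0165] tilt z [ 0.01 -0.   -1.  ]
```

Run:
```python
from h import *
np.save("b.npy",[.594,-.0428,.0705]); delta(.073,-.08,.0345)
```

```text
tcp [ 0.5246 -0.0289  0.203 ] shift [-0.1399 -0.0981  0.17  ] yaw err -0.0035 t 11.85 F [ 0.4  0.4 -0. ] gap -0.0
tcp in board [-0.0682  0.0187] tilt z [ 0.01 -0.   -1.  ]
```

Request:
step_arm(
  motion=[
    [[-0.045,-0.033,0],0],
    [[-0.045,-0.033,0],0],
    [[-0.048,-0.033,0.04],0],
    [[0,0,0.045],0],
    [[0,0,0.045],0],
    [[0,0,0.03],0],
    [[0,0,0],0],
    [[0,0,0],0],
  ],
)

```text
clock: 12.65
tool_pos: [0.6418, -0.0995, 0.0505]
tool_rot: [-0.0, -0.036, 0.999, 0.0]
contact_force: [0.8, 0.9, 1.3]
finger_gap: 0.0002
grip_force: 0.0
```

Run:
```python
from h import *
delta(.073,-.08,.0345)
```

```text
tcp [ 0.6418 -0.0995  0.0505] shift [-0.0292 -0.0202  0.0159] yaw err 0.0025 t 12.65 F [0.8 0.9 1.3] gap 0.0002
tcp in board [ 0.0437 -0.0599] tilt z [-0.001  0.    -1.   ]
```

Request:
step_arm(
  motion=[
    [[-0.029,-0.018,0],0],
    [[0,0,0.008],0],
    [[0,0,0.008],0],
    [[0,0.015,0],0],
    [[0,0.007,0],0],
    [[0,0.006,0],0],
    [[0,0.006,0],0],
    [[0,0,0],0],
  ],
)

```text
clock: 13.45
tool_pos: [0.6693, -0.0806, 0.0353]
tool_rot: [0.0, -0.037, 0.999, 0.0]
contact_force: [0.6, 0.3, 0.3]
finger_gap: 0.0001
grip_force: 0.0
```

Request:
step_arm(
  motion=[
    [[0,0.006,0],0],
    [[0,0.005,0],0],
    [[0,0.005,0],0],
    [[0,0,0],0],
  ],
)

```text
clock: 13.85
tool_pos: [0.6684, -0.0667, 0.0354]
tool_rot: [0.0, -0.036, 0.999, -0.001]
contact_force: [-0.3, -3.7, 1.0]
finger_gap: 0.0
grip_force: 1.8
```

Run:
```python
from h import *
delta(.073,-.024,.0345)
```

```text
tcp [ 0.6684 -0.0667  0.0354] shift [-0.0005  0.0051  0.0009] yaw err 0.0016 t 13.85 F [-0.3 -3.7  1. ] gap 0.0
tcp in board [ 0.0725 -0.0291] tilt z [ 0.001 -0.001 -1.   ]
```

Request:
step_arm(
  motion=[
    [[0,0.004,0],0],
    [[0,0.003,0],0],
    [[0,0,0],0],
  ],
)

```text
clock: 14.15
tool_pos: [0.6684, -0.0668, 0.0355]
tool_rot: [0.001, -0.034, 0.999, -0.004]
contact_force: [2.1, -13.9, 0.3]
finger_gap: 0.0001
grip_force: 6.7
```

Request:
step_arm(
  motion=[
    [[0,0.003,0],0],
    [[0,0.002,0],0],
    [[0,0,0],0],
  ],
)

```text
clock: 14.45
tool_pos: [0.6684, -0.0668, 0.0358]
tool_rot: [0.002, -0.033, 0.999, -0.007]
contact_force: [2.6, -19.9, -0.5]
finger_gap: 0.0004
grip_force: 10.1
```

Request:
step_arm(
  motion=[
    [[0,0.003,0],0],
    [[0,0.001,0],0],
    [[0,0,0],0],
  ],
)

```text
clock: 14.75
tool_pos: [0.6684, -0.0669, 0.0362]
tool_rot: [0.002, -0.031, 0.999, -0.009]
contact_force: [3.1, -25.7, -0.8]
finger_gap: -0.0001
grip_force: 12.8
```

The panel stalled at 26 N in y. Next is a short second push in x at the middle of the near edge, taking a picture on the way.

Request:
step_arm(
  motion=[
    [[0,-0.02,0],0],
    [[0,-0.01,-0.03],0],
    [[0.03,0,-0.05],0],
    [[0.045,0.015,-0.04],0],
    [[0.045,0.02,-0.02],0],
    [[0.03,0.02,0],0],
    [[0,0,0],0],
    [[0,0,0],0],
  ],
)

```text
clock: 15.55
tool_pos: [0.5315, -0.0372, 0.1593]
tool_rot: [0.0, -0.037, 0.999, 0.001]
contact_force: [0.8, 0.4, 0.4]
finger_gap: 0.0001
grip_force: 0.0
```

Request:
step_arm(
  motion=[
    [[0,0,0],0],
    [[0,0,0],0],
  ],
)

```text
clock: 15.75
tool_pos: [0.5324, -0.0392, 0.1586]
tool_rot: [-0.0, -0.036, 0.999, -0.0]
contact_force: [1.0, -0.7, -0.3]
finger_gap: -0.0001
grip_force: 0.0
```

Run:
```python
from h import *
delta(-.05,.08,.0345)
im=grab_frame('wrist'); C=cam('wrist'); f,cx,cy,E=C; np.savez('w5.npz',im=im,f=f,cx=cx,cy=cy,E=E)
cv2.imwrite('pics/w5.png',cv2.resize(im[:,:,::-1],(800,600),interpolation=cv2.INTER_CUBIC))
```

```text
tcp [ 0.5324 -0.0392  0.1586] shift [-0.0112  0.0721  0.1241] yaw err 0.0011 t 15.75 F [ 1.  -0.7 -0.3] gap -0.0001
tcp in board [-0.0612  0.0079] tilt z [-0. -0. -1.]
```

View pics/w5.png

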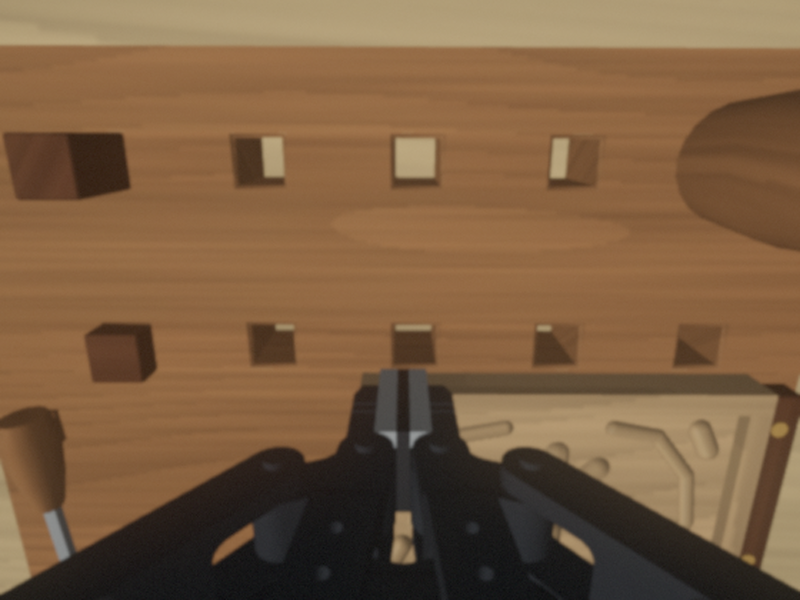

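The panel touches the left cleat at about (775,395) and its near edge is parallel to the hole row (y≈344). The low dog's head is at (121,352) and the tall stop is at (67,165), so the choice is confirmed. I'll refit from this still frame.

Run:
```python
from h import *
w=np.load("w5.npz"); C=(w["f"],w["cx"],w["cy"],w["E"])
P=np.array([[-21.5,-65,55],[-21.5,15,55],[-21.5,95,55],[-21.5,175,55],[-121.5,-65,55],[-121.5,15,55],[-121.5,95,55]])/1e3
px=np.array([[272,344],[413.5,344.5],[555.5,345],[698,345],[259,161.5],[415.5,161.5],[573.5,162]])
b,res=fit(P,(px+.5)*.7-.5,C,[.59,-.045,.07]); print(b,res.round(1).tolist()); np.save("b_w.npy",b)
c,s=np.cos(b[2]),np.sin(b[2]); R=np.array([[c,s],[-s,c]])
pb=lambda q,z:((back((np.array(q)+.5)*.7-.5,z,C)[:,:2]-b[:2])@R.T).round(4).tolist()
print("panel bottom edge",pb([[365,374],[750,375]],.055),"top",pb([[460,394],[777,394]],.081))
print("dog head top",pb([[88,336.5],[155,336.5],[94,381],[153,381]],.073))
np.save("b.npy",b); delta(-.05,.08,.0345); delta(-.0215,-.145,.1)
```

```text
[ 0.59199899 -0.0447312   0.06825404] [[-0.0, 0.1], [0.4, 0.0], [0.3, -0.1], [-0.2, 0.1], [-0.8, -0.2], [0.2, 0.1], [0.1, 0.1]]
panel bottom edge [[-0.0032, -0.0129], [-0.0031, 0.2082]] top [[-0.0043, 0.0388], [-0.0047, 0.2057]]
dog head top [[-0.0331, -0.1562], [-0.0332, -0.1211], [-0.0074, -0.1575], [-0.0075, -0.1258]]
tcp [ 0.5323 -0.0393  0.1585] shift [-0.0095  0.0705  0.124 ] yaw err 0.0032 t 15.8 F [ 0.7 -0.3 -0.1] gap -0.0004
tcp in board [-0.0592  0.0095] tilt z [-0. -0. -1.]
tcp [ 0.5323 -0.0393  0.1585] shift [-0.0373 -0.1546  0.0585] yaw err 0.0032 t 15.8 F [ 0.7 -0.3 -0.1] gap -0.0004
tcp in board [-0.0592  0.0095] tilt z [-0. -0. -1.]
```

The panel is home: its near edge is at about −4.5 mm against a nominal −5, and its left edge is at 206 against 205. Next is the dog, approached with the fingers half open.

Request:
step_arm(
  motion=[
    [[-0.01,-0.03,0],0.003],
    [[-0.01,-0.03,0],0],
    [[-0.009,-0.03,0],0],
    [[-0.009,-0.03,0],0],
    [[0,-0.03,0],0],
    [[0,-0.005,0],0],
    [[0,0,0],0],
    [[0,0,0],0],
  ],
  jaw=-0.2,
)

```text
clock: 16.6
tool_pos: [0.5804, -0.1896, 0.1584]
tool_rot: [-0.0, -0.035, 0.999, 0.001]
contact_force: [-0.5, 0.2, -0.5]
finger_gap: 0.0513
grip_force: 0.0
```

Run:
```python
from h import *
delta(-.0215,-.145,.029)
```

```text
tcp [ 0.5804 -0.1896  0.1584] shift [-0.     -0.0014  0.1294] yaw err 0.0021 t 16.6 F [-0.5  0.2 -0.5] gap 0.0513
tcp in board [-0.0214 -0.1438] tilt z [-0.001  0.001 -1.   ]
```

Request:
step_arm(
  motion=[
    [[0,-0.001,0.04],0.002],
    [[0,0,0.04],0],
    [[0,0,0.02],0],
    [[0,0,0.015],0],
    [[0,0,0.013],0],
    [[0,0,0],0],
    [[0,0,0],0],
  ],
)

```text
clock: 17.3
tool_pos: [0.581, -0.1919, 0.0316]
tool_rot: [0.001, -0.034, 0.999, -0.0]
contact_force: [0.4, 0.1, -0.3]
finger_gap: 0.0514
grip_force: 0.0
```

Run:
```python
from h import *
delta(-.0215,-.145,.029)
im=grab_frame('wrist'); sc=grab_frame('scene')
cv2.imwrite('pics/w6.png',np.hstack([cv2.resize(im[160:370,140:420],(400,300)),cv2.resize(sc[150:300,130:330],(400,300))])[:,:,::-1])
```

```text
tcp [ 0.581  -0.1919  0.0316] shift [0.0005 0.0011 0.0026] yaw err -0.0007 t 17.3 F [ 0.4  0.1 -0.3] gap 0.0514
tcp in board [-0.021  -0.1461] tilt z [ 0.001 -0.    -1.   ]
```

View pics/w6.png

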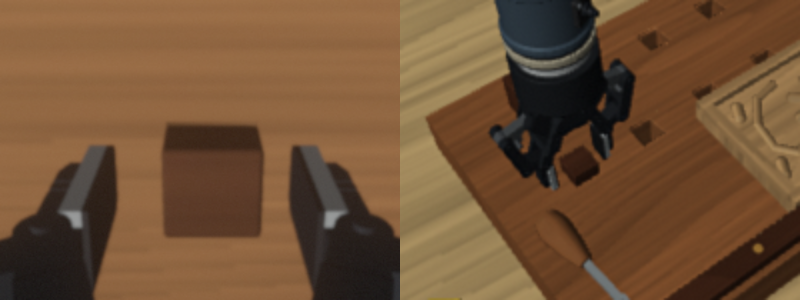

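The low dog's head is centred between the pads at (212,185), clear of the gouge. Closing on it.

Request:
step_arm(
  motion=[
    [[0,0.001,0.003],0],
    [[0,0,0],0],
    [[0,0,0],0],
    [[0,0,0],0],
    [[0,0,0],0],
    [[0,0,0],0],
  ],
  jaw=1,
)

```text
clock: 18.0
tool_pos: [0.5806, -0.1902, 0.0285]
tool_rot: [0.0, -0.034, 0.999, 0.001]
contact_force: [-2.1, 3.0, 5.6]
finger_gap: 0.0265
grip_force: 60.4
```

Request:
step_arm(
  motion=[
    [[0,0,0],0],
    [[0,0,-0.005],0],
    [[0,0,-0.005],0],
    [[0,0,-0.005],0],
    [[0,0,-0.005],0],
    [[0,0,0],0],
  ],
)

```text
clock: 18.6
tool_pos: [0.5806, -0.1905, 0.049]
tool_rot: [0.0, -0.034, 0.999, 0.0]
contact_force: [0.7, 4.1, 2.4]
finger_gap: 0.027
grip_force: 60.3
```

Request:
step_arm(
  motion=[
    [[0,0,-0.01],0],
    [[0,0,-0.01],0],
    [[0,0,-0.015],0],
    [[0,0,-0.02],0],
    [[0,0,-0.02],0],
    [[0,0,0],0],
  ],
)

```text
clock: 19.2
tool_pos: [0.5824, -0.1935, 0.1273]
tool_rot: [0.004, -0.033, 0.999, -0.002]
contact_force: [0.9, -0.1, 0.1]
finger_gap: 0.0263
grip_force: 60.0
```

Run:
```python
from h import *
delta(-.0215,.095,.12)
```

```text
tcp [ 0.5824 -0.1935  0.1273] shift [0.0024 0.2428 0.0064] yaw err -0.0025 t 19.2 F [ 0.9 -0.1  0.1] gap 0.0263
tcp in board [-0.0197 -0.1477] tilt z [ 0.007 -0.003 -1.   ]
```

Request:
step_arm(
  motion=[
    [[0,0.03,0],0],
    [[0,0.035,0],0],
    [[0,0.035,0],0],
    [[0,0.035,0],0],
    [[0,0.035,0],0],
    [[0,0.035,0],0],
    [[0,0.03,0],0],
    [[0,0,0],0],
  ],
)

```text
clock: 20.0
tool_pos: [0.5639, 0.0487, 0.1227]
tool_rot: [-0.0, -0.037, 0.999, 0.001]
contact_force: [0.1, -0.1, -1.6]
finger_gap: 0.0267
grip_force: 60.0
```

Request:
step_arm(
  motion=[
    [[0,0,0],0],
    [[0,0,0],0],
  ],
)

```text
clock: 20.2
tool_pos: [0.5645, 0.0415, 0.1229]
tool_rot: [0.0, -0.032, 0.999, -0.001]
contact_force: [-0.8, -1.1, -1.1]
finger_gap: 0.0267
grip_force: 60.0
```

Run:
```python
from h import *
delta(-.0215,.0953,.075)
```

```text
tcp [0.5645 0.0415 0.1229] shift [-0.      0.0075  0.0479] yaw err -0.0033 t 20.2 F [-0.8 -1.1 -1.1] gap 0.0267
tcp in board [-0.0216  0.0879] tilt z [ 0.    -0.001 -1.   ]
```

Request:
step_arm(
  motion=[
    [[0,0.0075,0.02],-0.003],
    [[0,0,0.02],0],
    [[0,0,0.004],0],
    [[0,0,0],0],
    [[0,0,0],0],
    [[0,0,0],0],
  ],
)

```text
clock: 20.8
tool_pos: [0.5648, 0.0505, 0.08]
tool_rot: [0.001, -0.035, 0.999, 0.0]
contact_force: [-0.3, -0.3, -0.7]
finger_gap: 0.0263
grip_force: 60.0
```

Run:
```python
from h import *
delta(-.0215,.0952,.065)
im=grab_frame('wrist'); C=cam('wrist'); f,cx,cy,E=C; np.savez('w7.npz',im=im,f=f,cx=cx,cy=cy,E=E)
cv2.imwrite('pics/w7.png',cv2.resize(im[:,:,::-1],(800,600),interpolation=cv2.INTER_CUBIC))
b=np.load('b.npy'); print(proj(T(b,[[-.0215,.095],[-.1215,.015],[-.1215,.095],[-.0215,.015]]),C)*800/560)
```

```text
tcp [0.5648 0.0505 0.08  ] shift [ 0.0009 -0.0017  0.015 ] yaw err 0.0011 t 20.8 F [-0.3 -0.3 -0.7] gap 0.0263
tcp in board [-0.0206  0.0969] tilt z [ 0.002  0.    -1.   ]
[[399.8160755  330.81890942]
 [165.50616967  57.36872687]
 [399.67476596  57.68216884]
 [199.16265362 330.71813406]]
```

View pics/w7.png

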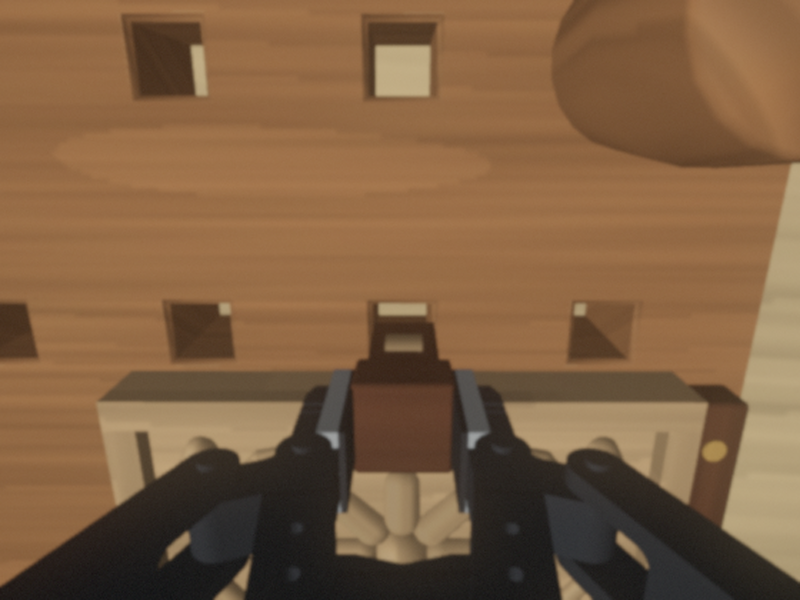

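The dog hangs upright over the target hole, whose mouth is at (402,331), as predicted. The panel is square behind it and touches the left cleat at (705,400). I'll settle and insert.

Request:
step_arm(
  motion=[
    [[0,0,0.003],0],
    [[0,0,0],0],
    [[0,0,0],0],
  ],
)

```text
clock: 21.15
tool_pos: [0.5639, 0.051, 0.0759]
tool_rot: [-0.0, -0.035, 0.999, 0.0]
contact_force: [0.8, 0.4, -1.5]
finger_gap: 0.0268
grip_force: 60.0
```

```bash
python3 -c "
from h import *
delta(-.0215,.0952,.065)"
```

```text
tcp [0.5639 0.051  0.0759] shift [ 0.     -0.0023  0.0109] yaw err 0.0021 t 21.15 F [ 0.8  0.4 -1.5] gap 0.0268
tcp in board [-0.0215  0.0975] tilt z [-0.  0. -1.]
```

Request:
step_arm(
  motion=[
    [[0,-0.002,0],0.002],
    [[0,0,0],0],
    [[0,0,0.004],0],
    [[0,0,0.003],0],
    [[0,0,0.003],0],
    [[0,0,0.003],0],
    [[0,0,0],0],
  ],
)

```text
clock: 21.85
tool_pos: [0.5637, 0.049, 0.0623]
tool_rot: [-0.001, -0.034, 0.999, -0.0]
contact_force: [-0.1, 0.6, -0.5]
finger_gap: 0.0265
grip_force: 60.0
```

```bash
python3 -c "
from h import *
delta(-.0215,.0952,.0285)"
```

```text
tcp [0.5637 0.049  0.0623] shift [-0.0004 -0.0003  0.0338] yaw err 0.0001 t 21.85 F [-0.1  0.6 -0.5] gap 0.0265
tcp in board [-0.0218  0.0955] tilt z [-0.001 -0.    -1.   ]
```

The foot is 8 mm in with no force, so the insertion has started cleanly. Pressing down.

Request:
step_arm(
  motion=[
    [[0,0,0.005],0],
    [[0,0,0.005],0],
    [[0,0,0.005],0],
    [[0,0,0.005],0],
    [[0,0,0.005],0],
    [[0,0,0],0],
  ],
)

```text
clock: 22.45
tool_pos: [0.5643, 0.0492, 0.0375]
tool_rot: [0.0, -0.034, 0.999, 0.0]
contact_force: [0.9, 1.0, -2.6]
finger_gap: 0.0268
grip_force: 59.9
```

Request:
step_arm(
  motion=[
    [[0,0,0.004],0],
    [[0,0,0.003],0],
    [[0,0,0.003],0],
    [[0,0,0.001],0],
    [[0,0,0],0],
    [[0,0,0],0],
  ],
)

```text
clock: 23.05
tool_pos: [0.5643, 0.0493, 0.0284]
tool_rot: [0.0, -0.034, 0.999, 0.0]
contact_force: [-4.4, 1.2, 11.9]
finger_gap: 0.0264
grip_force: 61.7
```

Seated at the same height where it was gripped. I'll press a little more, release, then press the head with shut fingers.

Request:
step_arm(
  motion=[
    [[0,0,0.002],0],
    [[0,0,0],0],
  ],
)

```text
clock: 23.25
tool_pos: [0.5643, 0.0493, 0.0283]
tool_rot: [-0.0, -0.034, 0.999, 0.001]
contact_force: [-9.6, 0.4, 27.3]
finger_gap: 0.0267
grip_force: 63.5
```

Request:
step_arm(
  motion=[
    [[0,0,-0.003],0],
    [[0,0,0],0],
    [[0,0,0],0],
    [[0,0,0],0],
  ],
  jaw=-0.2,
)

```text
clock: 23.65
tool_pos: [0.5638, 0.0489, 0.0273]
tool_rot: [-0.0, -0.034, 0.999, -0.0]
contact_force: [0.5, -0.1, 0.8]
finger_gap: 0.0514
grip_force: 0.0
```

Request:
step_arm(
  motion=[
    [[0,0,-0.02],0],
    [[0,0,-0.02],0],
    [[0,0,0],0],
  ],
)

```text
clock: 23.95
tool_pos: [0.566, 0.049, 0.0697]
tool_rot: [0.002, -0.034, 0.999, 0.0]
contact_force: [0.1, -0.4, -0.2]
finger_gap: 0.051
grip_force: 0.0
```

Request:
step_arm(
  motion=[
    [[0,0,0],0],
    [[0,0,0],0],
    [[0,0,0],0],
    [[0,0,0],0],
    [[0,0,0],0],
  ],
  jaw=1,
)

```text
clock: 24.45
tool_pos: [0.5638, 0.0489, 0.0674]
tool_rot: [-0.0, -0.034, 0.999, -0.0]
contact_force: [0.1, -0.3, 0.6]
finger_gap: 0.0
grip_force: 0.0
```

Request:
step_arm(
  motion=[
    [[0,0,0.01],0],
    [[0,0,0.007],0],
    [[0,0,0.003],0],
    [[0,0,0],0],
  ],
)

```text
clock: 24.85
tool_pos: [0.5634, 0.0489, 0.047]
tool_rot: [-0.001, -0.034, 0.999, -0.0]
contact_force: [-0.5, 0.5, -0.4]
finger_gap: 0.0002
grip_force: 0.0
```

Request:
step_arm(
  motion=[
    [[0,0,0.002],0],
    [[0,0,0.001],0],
    [[0,0,0.001],0],
    [[0,0,0],0],
    [[0,0,0],0],
  ],
)

```text
clock: 25.35
tool_pos: [0.5644, 0.0491, 0.0456]
tool_rot: [0.0, -0.034, 0.999, 0.0]
contact_force: [-2.9, -0.4, 10.8]
finger_gap: 0.0001
grip_force: 5.2
```

Request:
step_arm(
  motion=[
    [[0,0,0.001],0],
    [[0,0,0.001],0],
    [[0,0,0],0],
    [[0,0,0],0],
  ],
)

```text
clock: 25.75
tool_pos: [0.5644, 0.0491, 0.0454]
tool_rot: [0.0, -0.034, 0.999, 0.001]
contact_force: [-8.5, -1.0, 24.4]
finger_gap: -0.0001
grip_force: 12.1
```

The head top is felt 18 mm above the felt board level, so the dog is fully down. I'll lift clear and check numerically.

Request:
step_arm(
  motion=[
    [[0,0,-0.02],0],
    [[0,0,-0.04],0],
    [[0,0,-0.04],0],
    [[0.02,0,-0.04],0],
    [[0.02,-0.02,-0.04],0],
    [[0.02,-0.02,-0.03],0],
    [[0,0,0],0],
    [[0,0,0],0],
  ],
)

```text
clock: 26.55
tool_pos: [0.5071, 0.0049, 0.2527]
tool_rot: [0.001, -0.034, 0.999, 0.001]
contact_force: [1.4, 0.2, -0.7]
finger_gap: 0.0
grip_force: 0.0
```

Request:
step_arm(
  motion=[
    [[0,0,0],0],
    [[0,0,0],0],
  ],
)

```text
clock: 26.75
tool_pos: [0.5066, 0.0059, 0.2504]
tool_rot: [-0.001, -0.035, 0.999, -0.0]
contact_force: [-0.9, 0.2, -0.2]
finger_gap: -0.0001
grip_force: 0.0
```

Run:
```python
from h import *
im=grab_frame('wrist'); C=cam('wrist'); b=np.load('b.npy'); c,s=np.cos(b[2]),np.sin(b[2]); R=np.array([[c,s],[-s,c]])
pb=lambda q,z:((back(q,z,C)[:,:2]-b[:2])@R.T*1e3).round(1).tolist()
for t,z in (("panel",.081),("dog",.073)):
    for m in masks_of(t,'wrist'):
        ys,xs=np.nonzero(m["region"]); 
        q=cv2.boxPoints(cv2.minAreaRect(np.c_[xs,ys].astype(np.float32)))
        print(t,round(m["p"],2),m["bbox"],pb(q,z))
# near edge of the panel: brightness gradient along board x at several y (top edge z .081, bottom .055)
g=cv2.cvtColor(im,cv2.COLOR_RGB2GRAY).astype(np.float32)
for z in (.081,.055):
  for y in (.0,.04,.06,.13,.16,.19):
    X=np.arange(-.014,.006,.0002); uv=proj(T(b,np.c_[X,0*X+y,0*X+z]),C).astype(np.float32)
    v=cv2.GaussianBlur(cv2.remap(g,uv[:,:1],uv[:,1:],cv2.INTER_LINEAR),(1,9),0).ravel(); d=np.gradient(v); i=np.abs(d).argmax(); print(z,y,"edge x mm",round(X[i]*1e3,1),round(float(d[i]),1))
# left edge vs cleat & right edge
for x in (.01,.025):
    Y=np.arange(-.03,.0,.0002); uv=proj(T(b,np.c_[0*Y+x,Y,0*Y+.081]),C).astype(np.float32)
    d=np.gradient(cv2.GaussianBlur(cv2.remap(g,uv[:,:1],uv[:,1:],cv2.INTER_LINEAR),(1,9),0).ravel()); i=np.abs(d).argmax(); print("right edge y",x,round(Y[i]*1e3,1))
print(telemetry.get_state()["clock"])
```

```text
panel 0.83 [213.4, 241.8, 434.2, 376.4] [[-15.8, -14.3], [-16.0, 204.5], [146.0, 224.1], [146.1, -23.2]]
dog 0.68 [305.0, 219.8, 334.9, 246.9] [[-39.5, 79.6], [-39.5, 107.6], [-7.0, 109.0], [-7.0, 80.3]]
0.081 0.0 edge x mm -4.4 3.8
0.081 0.04 edge x mm -4.4 4.4
0.081 0.06 edge x mm -4.4 4.3
0.081 0.13 edge x mm -4.4 3.8
0.081 0.16 edge x mm -4.4 4.2
0.081 0.19 edge x mm -4.2 3.7
0.055 0.0 edge x mm -3.4 -2.0
0.055 0.04 edge x mm -4.4 -1.9
0.055 0.06 edge x mm -3.8 -1.5
0.055 0.13 edge x mm -4.2 -1.8
0.055 0.16 edge x mm -3.6 -1.8
0.055 0.19 edge x mm -3.6 -2.0
right edge y 0.01 -1.0
right edge y 0.025 -1.4
26.9
```

```bash
python3 -c "
from h import *
print(r.sign_off())"
```

```text
the job is handed in; nothing more can be done
None
```

I handed the job in at about 27 s without seeing the verdict; my last measurements put the panel square and home against both cleats and the low dog pressed flat in the target hole, and the arm never went near the tall stop, mallet or gouge.

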